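# Sort the returned stock into the dispensary drawers

## Robot

A 6-joint arm with a two-finger parallel gripper is mounted at the origin on the work surface. World frame = base frame: x ahead of the robot, y to its left, z up, the work surface at z = 0. Lengths are in m, angles in rad, forces in N, time in s.
With the tool pointing down it reaches from about 0.35 to 0.875 m from the base axis. Payload 15.5 kg.
Tool frame: the origin (TCP) lies midway between the tips of the shut fingers; the grasp point (between the pads) lies 19 mm behind it; z points along the fingers, y is the direction in which the jaws open and shut (so a half turn about z gives the same grasp; the last joint's range is limited). The gripper opens to 85 mm and grips with 20 to 120 N. Pads are 22 mm wide; open, the fingers measure 114 mm over their backs; the gripper's body (76 mm by 85 mm) begins 54 mm behind the grasp point. The pads swing forward as they close: fully open they stand 13 mm farther back than shut.
Start: joints at [1.016, 0.494, 1.345, -0, 1.302, -0.096], TCP at [0.277, 0.56, 0.231] pointing down, gripper open.
Joint ranges: [-2.91, 2.91], [-0.82, 2.16], [0.22, 2.67], [-1.22, 4.37], [0.12, 2.79], [-3.08, 3.08]. Speed limits (rad/s): [1.89, 1.89, 2.57, 3.01, 3.01, 3.01].

## Interface

Orientations are given as a unit quaternion [x, y, z, w].
In Python, from bench import arm gives the robot as it stands. Calls block until the motion is done:
- arm.move_pose(position, orientation): joint-space move of the TCP to a pose.
- arm.move_linear(position, ori=None, speed=0.15, until_force=None): straight line of the TCP; ori=None keeps the orientation; speed is the mean speed in m/s. With until_force (N) it stops when the force on the tool has changed by that much, and returns True; else False.
- arm.movej(angles): joint-space move.
- arm.ungrasp() and arm.gripper_close(): open the fingers fully, or close them until they stop; the grip force is fixed at half the most.
- arm.pause(seconds).
- arm.solve_ik(position, orientation): joint angles nearest the present ones, or None.
- arm.read_camera(name): name is "side" or "top"; returns a dict with "frame" (384x512x3 uint8, blue, green, red), "camera_matrix" (3x3 intrinsics, pixels), "k1" (the pictures are not rectified: a ray, as slopes to the right and down, at radius r is drawn at 1 + k1 r^2 times it, then the intrinsics apply), "camera_from_world" (4x4, takes a point from world to camera coordinates). Camera axes: x right, y up, looking along -z (the intrinsics and any distortion apply to the point x, -y, -z); pixel columns grow to the right and rows downward; lengths in m; the calibration is good to about 2 mm. A picture is of the moment at which its call begins. There is no depth.
A pose or a line that the arm cannot do raises arm.MotionError and nothing moves.
- arm.job_done(): hands the job in, once; it reports no verdict.
Readings, each from a call of its own:
- arm.read_t(): time.
- arm.read_joints(): joint angles.
- arm.read_joint_vel(): joint speeds.
- arm.read_tau(): joint torques, N m.
- arm.read_ee_pos(): TCP position.
- arm.read_orientation(): TCP orientation.
- arm.read_contact_force(): force on the tool from outside, world axes, zero at the start.
- arm.read_ft_torque(): the same for the moment, N m.
- arm.read_gripper_width(): finger opening in m.
Only numpy, scipy, OpenCV 4.12 (cv2) and the standard library are available. Lean on these libraries where they do the work, as an engineer would, in place of code of your own. Each camera call takes 0.05 s, during which the arm holds its last target.

## Task

Put the returned stock away: stand both amber bottles, stand both squat jars and lay the small carton flat, each on the floor of the drawer that already holds one of its own kind. Never tip a bottle or jar over, and leave the mortar and the tape roll where they are.

Things in the scene. Friction and masses are not known exactly. Their poses are not given: they have to be found in the camera images.
- bottle_a: Loose amber glass bottle standing on the counter: round body 36 mm in diameter up to 50 mm, tapering to a black cap 26 mm in diameter from 60 to 78 mm (its top), paper label; about 0.11 kg. Origin: centre of the underside; z up its axis. Identical to the other loose bottle.
- bottle_b: Loose amber glass bottle standing on the counter: round body 36 mm in diameter up to 50 mm, tapering to a black cap 26 mm in diameter from 60 to 78 mm (its top), paper label; about 0.11 kg. Origin: centre of the underside; z up its axis. Identical to the other loose bottle.
- jar_a: Loose squat amber glass jar standing on the counter: 43 mm in diameter, black lid 44 mm in diameter from 30 to 44 mm (its top), paper label; about 0.09 kg. Origin: centre of the underside; z up its axis. Identical to the other loose jar.
- jar_b: Loose squat amber glass jar standing on the counter: 43 mm in diameter, black lid 44 mm in diameter from 30 to 44 mm (its top), paper label; about 0.09 kg. Origin: centre of the underside; z up its axis. Identical to the other loose jar.
- carton: Loose plain cardboard carton with a white paper band, lying flat on the counter: 70 (x) x 40 (y) x 28 mm high, about 0.06 kg. Origin: centre of the underside; x along its length, z up.
- drawer_bottles: Open light-wood drawer fixed on the counter: outside 140 (x) x 200 (y) x 42 mm high, walls 6, floor 6 mm thick (inside 128 x 188 mm). Brass pull stands 10 mm out of the -x wall. Origin: centre of the underside; z up, y along the long side. Holds one such bottle, standing (78 mm high), fixed, at x 0, y -66 mm; the rest is empty.
- drawer_jars: Open light-wood drawer fixed on the counter: outside 140 (x) x 200 (y) x 42 mm high, walls 6, floor 6 mm thick (inside 128 x 188 mm). Brass pull stands 10 mm out of the -x wall. Origin: centre of the underside; z up, y along the long side. Holds one such squat jar, standing (44 mm high), fixed, at x 0, y -66 mm; the rest is empty.
- drawer_cartons: Open light-wood drawer fixed on the counter: outside 140 (x) x 200 (y) x 42 mm high, walls 6, floor 6 mm thick (inside 128 x 188 mm). Brass pull stands 10 mm out of the -x wall. Origin: centre of the underside; z up, y along the long side. Holds one such carton, lying flat (28 mm high), fixed, at x 0, y -66 mm with its 70 mm length along x; the rest is empty.
- mortar: White ceramic mortar (a bowl) among the stock, 76 mm in diameter at the rim, 48 mm high, loose. Origin: centre of the underside. Stays where it is.
- tape_roll: Brown roll of tape lying flat among the stock, a ring 76 mm across with a 52 mm hole, 24 mm high, loose. Origin: centre of the underside. Stays where it is.
Things that resemble listed ones, but are neither listed nor needed, are in the scene too. Leave any brown look-alike of the jar_b alone. What is shaped like the jar_a but purple is not meant.

How it is judged:
By the outcome, as a careful person would: the job done as asked, in the order asked, and still so for the second after the job is handed in, with the robot touching nothing.
It also fails if it takes over 125 s, if anything falls off the work surface, if the arm or the gripper's body presses on something with over 40 N, if the wrist force passes 120 N, or if a joint passes its speed limit or range.

## Working session

There is one attempt and no reset: what is moved stays moved. The work goes in short steps, each a Python script; the robot and the scene stay as the last script left them, time stands still between calls to the robot, and variables do not carry over. Pictures are saved under pics/ and viewed, and the job is handed in when it is done.

```bash
ls; mkdir -p pics; python3 - <<'E'
from bench import arm
import cv2,numpy as np
for n in("side","top"):
    d=arm.read_camera(n); cv2.imwrite(f"pics/{n}0.png",d["frame"]); np.savez(f"{n}0.npz",**d)
    print(n,d["camera_matrix"],d["k1"],d["camera_from_world"])
print(arm.read_t(),arm.read_orientation())
E
```

```text
pics
side [[405.50428808   0.         252.3269506 ]
 [  0.         405.50428808 189.69942724]
 [  0.           0.           1.        ]] -0.0021491561677652905 [[ 0.9984197  -0.05581116  0.00657401 -0.51468602]
 [ 0.02870163  0.60699771  0.79418512 -0.09150687]
 [-0.0483148  -0.79274138  0.60764034 -1.18394564]
 [ 0.          0.          0.          1.        ]]
top [[400.46622881   0.         256.16139306]
 [  0.         400.46622881 192.87493061]
 [  0.           0.           1.        ]] 0.022893686687879795 [[-0.02864555 -0.99957542  0.00532946  0.05846876]
 [ 0.98697854 -0.0274395   0.15849429 -0.50969977]
 [-0.15828076  0.00980022  0.98734551 -1.04655837]
 [ 0.          0.          0.          1.        ]]
0.1 [ 2.27904314e-01  9.73683383e-01 -5.17038545e-04 -1.61495492e-04]
```

View pics/side0.png

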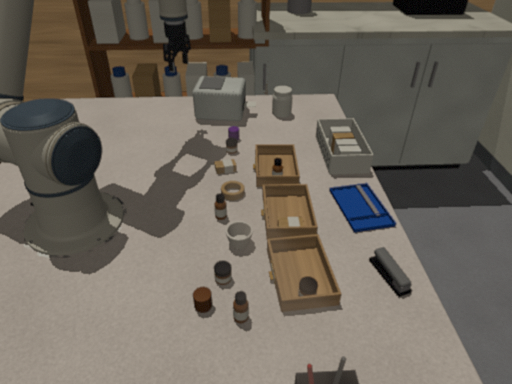

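View pics/top0.png

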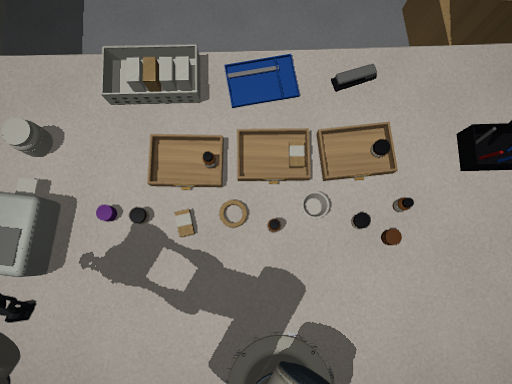

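In the top view, the row of stock runs left to right:
- Purple jar at (106,213): excluded.
- Black-lid jar at (138,215).
- Carton at (185,222).
- Tape roll at (234,213).
- Bottle at (275,225).
- Mortar at (317,204).
- Black-lid jar at (361,220).
- Brown-lid jar at (391,237): excluded.
- Bottle at (403,204).

Only the two black-lid jars fit the description. I'll confirm with enlarged crops.

```bash
python3 - <<'E'
import cv2,numpy as np
t=cv2.imread("pics/top0.png");s=cv2.imread("pics/side0.png")
a=cv2.resize(t[190:250,90:250],(800,300),interpolation=cv2.INTER_CUBIC)
b=cv2.resize(t[190:250,260:420],(800,300),interpolation=cv2.INTER_CUBIC)
cv2.imwrite("pics/crop_top.png",np.vstack([a,b]))
c=cv2.resize(s[120:330,180:345],(471,600),interpolation=cv2.INTER_CUBIC)
cv2.imwrite("pics/crop_side.png",c)
E
```

```text
(no output)
```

View pics/crop_top.png

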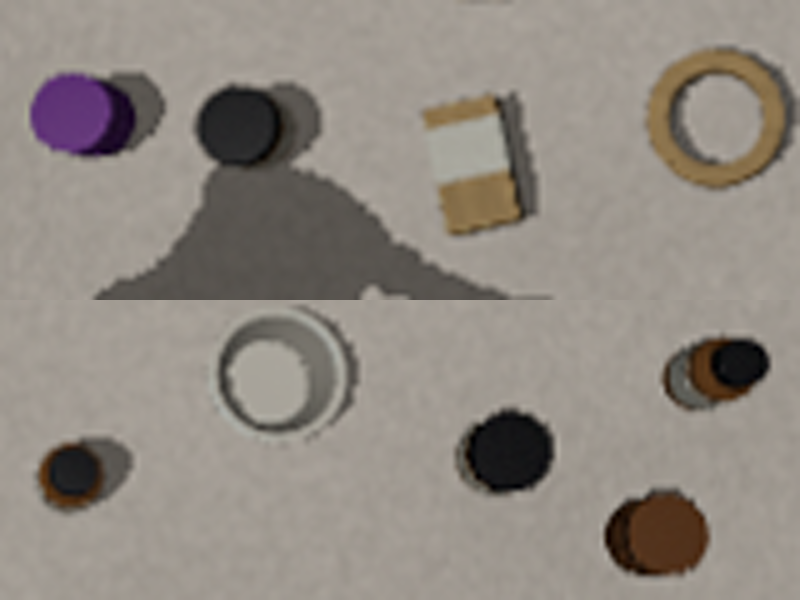

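View pics/crop_side.png

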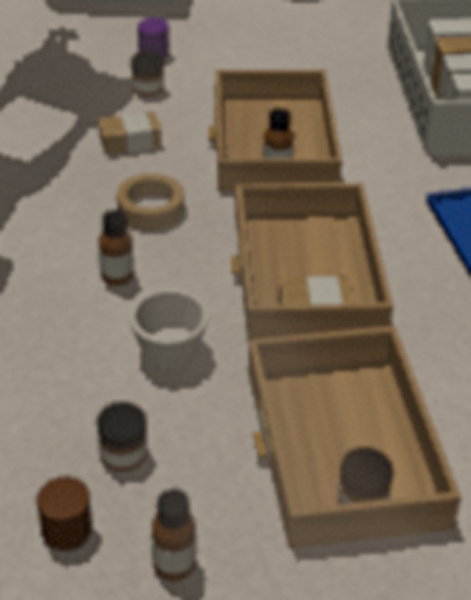

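Confirmed: the black-lid amber jars with labels at (138,215) and (361,220) are the real ones, and the purple and brown ones are look-alikes. The drawers are bottles (left), cartons (middle) and jars (right). Next I'll measure.

```bash
cat > h.py <<'E'
import cv2,numpy as np
def ray(d,px):
    K=d["camera_matrix"];k1=float(d["k1"])
    px=np.atleast_2d(np.float64(px))
    q=cv2.undistortPoints(px.reshape(-1,1,2),K,np.array([k1,0,0,0.]))[:,0]
    M=d["camera_from_world"];R=M[:3,:3];t=M[:3,3]
    dirs=np.c_[q[:,0],-q[:,1],-np.ones(len(q))]@R   # R^T d
    return -R.T@t,dirs
def plane(d,px,z):
    c,v=ray(d,px); return c+v*((z-c[2])/v[:,2])[:,None]
def tri(d1,p1,d2,p2):
    c1,v1=ray(d1,p1);c2,v2=ray(d2,p2);v1=v1[0];v2=v2[0]
    A=np.c_[v1,-v2];s=np.linalg.lstsq(A,c2-c1,rcond=None)[0]
    a=c1+s[0]*v1;b=c2+s[1]*v2
    return (a+b)/2,np.linalg.norm(a-b)
def proj(d,P):
    M=d["camera_from_world"];p=M[:3,:3]@np.array(P)+M[:3,3];x=p[0]/-p[2];y=-p[1]/-p[2]
    f=1+float(d["k1"])*(x*x+y*y);K=d["camera_matrix"]
    return np.array([K[0,0]*x*f+K[0,2],K[1,1]*y*f+K[1,2]])
def blob(mask,near,r=22):
    m=np.zeros_like(mask);x,y=near;m[y-r:y+r,x-r:x+r]=mask[y-r:y+r,x-r:x+r]
    n,l,st,ce=cv2.connectedComponentsWithStats(m,connectivity=4)
    best=max(range(1,n),key=lambda i:st[i,4]);return ce[best],st[best],np.uint8(l==best)*255
E
python3 - <<'E'
import cv2,numpy as np
from h import *
T=dict(np.load("top0.npz"));S=dict(np.load("side0.npz"))
print("cam",ray(T,[[0,0]])[0],ray(S,[[0,0]])[0])
def dark(f): return np.uint8(f.max(2)<50)*255
for n,pt,ps,z in [("bottleL",(275,225),(220,202),.078),("bottleR",(405,204),(241,302),.078),("jarL",(138,215),(231,145),.044),("jarR",(361,220),(223,270),.044),("fixbottle",(208,158),(278,165),.084),("fixjar",(380,148),(308,286),.050)]:
    c,st,m=blob(dark(T["frame"]),pt,14)
    P=plane(T,c,z)[0]
    co=max(cv2.findContours(m,0,2)[0],key=len); (u,v),r=cv2.minEnclosingCircle(co)
    P2=plane(T,[u,v],z)[0]
    cs,ss,ms=blob(dark(S["frame"]),ps,14)
    tt=tri(T,c,S,cs)
    print(n,c.round(1),st,P.round(4),P2.round(4),"w mm",st[2:4]*1.02/400*1e3*0.95,"tri",tt[0].round(4),round(tt[1],4),"side px",cs.round(1),"pred side centre",proj(S,P).round(1))
f=T["frame"];hsv=cv2.cvtColor(f,cv2.COLOR_BGR2HSV)
for p in [(185,215),(185,230),(155,160),(190,135),(185,145),(300,155),(275,130)]: print(p,hsv[p[1],p[0]],f[p[1],p[0]])
E
```

```text
cam [0.33908755 0.05471453 1.1137876 ] [ 0.45929696 -0.91174347  0.79547007]
bottleL [274.4 223.8] [270 219  10  10  80] [ 0.4228 -0.0005  0.078 ] [ 4.23e-01 -3.00e-04  7.80e-02] w mm [24.225 24.225] tri [ 0.4229 -0.001   0.0701] 0.0012 side px [220.  198.2] pred side centre [220.1 195.9]
bottleR [407.1 202.2] [402 198  12  10  91] [ 0.4695 -0.3482  0.078 ] [ 0.4701 -0.3489  0.078 ] w mm [29.07  24.225] tri [ 0.4688 -0.3537  0.0641] 0.0049 side px [239.2 300.4] pred side centre [240.4 294.1]
jarL [137.9 215. ] [130 208  17  15 210] [0.4595 0.3617 0.044 ] [0.4604 0.3616 0.044 ] w mm [41.1825 36.3375] tri [0.4599 0.3629 0.0395] 0.0003 side px [231.4 141.9] pred side centre [231.4 141. ]
jarR [361.4 219.9] [353 212  17  16 204] [ 0.4294 -0.2353  0.044 ] [ 0.4295 -0.2349  0.044 ] w mm [41.1825 38.76  ] tri [ 0.4289 -0.2375  0.0361] 0.0024 side px [222.1 269.2] pred side centre [222.7 266.2]
fixbottle [207.7 156.5] [203 152  11  10  82] [0.605  0.1695 0.084 ] [0.6055 0.1692 0.084 ] w mm [26.6475 24.225 ] tri [0.6063 0.1704 0.0754] 0.0017 side px [277.5 162. ] pred side centre [277.5 159.8]
fixjar [381.2 147. ] [373 140  17  15 215] [ 0.6273 -0.3019  0.05  ] [ 0.6282 -0.3015  0.05  ] w mm [41.1825 36.3375] tri [ 0.634  -0.302   0.0511] 0.0135 side px [313.4 281.8] pred side centre [307.6 282.9]
(185, 215) [ 27  15 170] [160 169 170]
(185, 230) [ 19 114 134] [ 74 111 134]
(155, 160) [ 16 116  77] [42 61 77]
(190, 135) [ 17 104 140] [ 83 116 140]
(185, 145) [ 17 105 146] [ 86 120 146]
(300, 155) [ 24  23 165] [150 162 165]
(275, 130) [ 17 117 116] [ 63  93 116]
```

```bash
python3 - <<'E'
import cv2,numpy as np
from h import *
T=dict(np.load("top0.npz"));f=T["frame"];hsv=cv2.cvtColor(f,cv2.COLOR_BGR2HSV)
wood=cv2.inRange(hsv,(8,65,40),(24,255,255))
vis=f.copy()
# drawers
for n,(cx,cy) in dict(bottles=(187,160),cartons=(274,155),jars=(357,151)).items():
    m=np.zeros_like(wood);m[cy-42:cy+42,cx-42:cx+42]=wood[cy-42:cy+42,cx-42:cx+42]
    m=cv2.morphologyEx(m,cv2.MORPH_CLOSE,np.ones((15,15)));m=cv2.morphologyEx(m,cv2.MORPH_OPEN,np.ones((21,21)))
    co=max(cv2.findContours(m,cv2.RETR_EXTERNAL,cv2.CHAIN_APPROX_NONE)[0],key=cv2.contourArea)
    P=plane(T,co[:,0].astype(float),.042)[:,:2]
    (c,s,a)=cv2.minAreaRect(P.astype(np.float32)); print(n,"outer",np.round(c,4),np.round(s,4),round(a,2))
    cv2.drawContours(vis,[co],-1,(0,0,255),1)
for n,z,k in [("carton",.028,(185,222)),("fixcarton",.034,(297,154))]:
    if n=="carton":
        m=np.uint8(wood>0)*255; m|=np.uint8((f.min(2)>152))*255
        mm=np.zeros_like(m);mm[205:242,170:200]=m[205:242,170:200]
        mm=cv2.morphologyEx(mm,cv2.MORPH_OPEN,np.ones((3,3)))
    else:
        mm=np.zeros_like(wood);q=np.uint8(hsv[...,1]<60)*255;mm[138:172,284:310]=q[138:172,284:310]
    co=max(cv2.findContours(mm,0,1)[0],key=cv2.contourArea)
    P=plane(T,co[:,0].astype(float),z)[:,:2]
    c,s,a=cv2.minAreaRect(P.astype(np.float32));print(n,np.round(c,4),np.round(s,4),a)
    cv2.drawContours(vis,[co],-1,(0,255,0),1)
# mortar rim, tape centre, lookalikes
for n,px,z in [("mortar",(317,204),.048),("tape",(234,213),.024),("purple",(104.5,213),.044),("brown",(393,236.5),.044)]: print(n,plane(T,px,z).round(3))
cv2.imwrite("pics/vis.png",cv2.resize(vis[115:250,90:420],(800,327),interpolation=cv2.INTER_NEAREST))
E
```

```text
bottles outer [0.6083 0.2355] [0.201  0.1462] 88.42
cartons outer [ 0.6173 -0.0057] [0.1998 0.1444] 88.42
jars outer [ 0.6188 -0.2352] [0.1515 0.2063] 4.93
carton [0.4372 0.2415] [0.0709 0.0415] 12.600686073303223
fixcarton [ 0.6283 -0.0715] [0.0422 0.0315] 88.41277313232422
mortar [[ 0.475 -0.118  0.048]]
tape [[0.46  0.106 0.024]]
purple [[0.467 0.45  0.044]]
brown [[ 0.383 -0.316  0.044]]
```

View pics/vis.png

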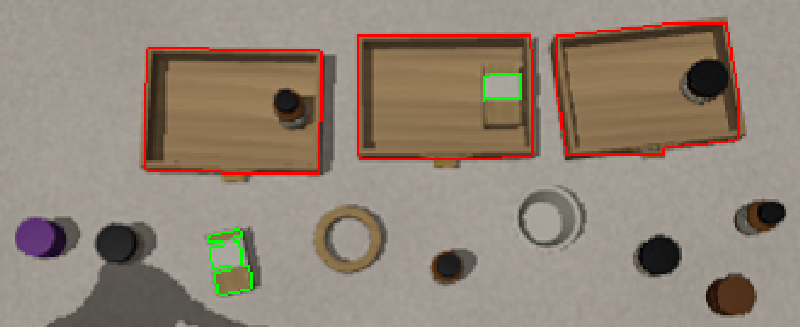

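Measurements hold up: the carton comes out at 71 x 41 mm, the drawers at about 200 mm long, and the fixed items about 66 mm from each drawer's centre. I'll start with the bottles.

```bash
cat >> h.py <<'E'
from scipy.spatial.transform import Rotation as Ro
def q(a):
    a=np.radians(a);c,s=np.cos(a),np.sin(a)
    return Ro.from_matrix(np.array([[-s,c,0],[c,s,0],[0,0,-1.]]).T.T if False else np.column_stack([(-s,c,0),(c,s,0),(0,0,-1)])).as_quat()
DR=dict(bottles=(.6115,.2355,-1.6),cartons=(.6200,-.0057,-1.6),jars=(.6230,-.2355,4.9))
def slot(n,y,x=0):
    cx,cy,a=DR[n];r=np.radians(a);return cx+x*np.cos(r)-y*np.sin(r),cy+x*np.sin(r)+y*np.cos(r),a
def pick(arm,x,y,a,z,H=.2):
    arm.move_pose([x,y,H],q(a))
    arm.move_linear([x,y,z+.05],speed=.25)
    hit=arm.move_linear([x,y,z],speed=.08,until_force=8)
    arm.gripper_close();w=arm.read_gripper_width()
    print("hit",hit,"w",round(w,4),"t",arm.read_t(),"F",np.round(arm.read_contact_force(),1),arm.read_ee_pos())
    arm.move_linear([x,y,z+.03],speed=.08);arm.move_linear([x,y,H],speed=.25)
    print("lifted w",round(arm.read_gripper_width(),4),"F",np.round(arm.read_contact_force(),2))
def place(arm,x,y,a,z,H=.2):
    arm.move_pose([x,y,H],q(a))
    print("tcp err",np.round(arm.read_ee_pos()-np.array([x,y,H]),4),"w",round(arm.read_gripper_width(),4))
    arm.move_linear([x,y,z+.03],speed=.2)
    hit=arm.move_linear([x,y,z-.0015],speed=.03,until_force=5)
    print("touch",hit,arm.read_ee_pos(),np.round(arm.read_contact_force(),1))
    arm.ungrasp();arm.move_linear([x,y,z+.06],speed=.12);arm.move_linear([x,y,H],speed=.3)
    print("t",arm.read_t())
E
python3 - <<'E'
from bench import arm
from h import *
print(arm.read_orientation(),q(63.6),arm.read_gripper_width())
for p in[(.4233,-.0004,.014,0),(.468,-.351,.014,30)]+[slot(n,y)[:2]+(.02,slot(n,y)[2]) for n in DR for y in(-4,52) for y in (y/1000,)]:
    print(p,arm.solve_ik([p[0],p[1],p[2]],q(p[3])) is not None)
pick(arm,.4233,-.0004,0,.014)
d=arm.read_camera("side");cv2.imwrite("pics/s1.png",d["frame"])
E
```

```text
[ 2.27904314e-01  9.73683383e-01 -5.17038545e-04 -1.61495492e-04] [0.22835087 0.9735789  0.         0.        ] 0.08542477878987179
(0.4233, -0.0004, 0.014, 0) True
(0.468, -0.351, 0.014, 30) True
(np.float64(0.6113883134451058), np.float64(0.23150155953983856), 0.02, -1.6) True
(np.float64(0.6129519252136256), np.float64(0.2874797259820984), 0.02, -1.6) True
(np.float64(0.6198883134451058), np.float64(-0.009698440460161419), 0.02, -1.6) True
(np.float64(0.6214519252136256), np.float64(0.046279725982098424), 0.02, -1.6) True
(np.float64(0.6233416676925495), np.float64(-0.23948538118476362), 0.02, 4.9) True
(np.float64(0.6185583199968568), np.float64(-0.18369004459807287), 0.02, 4.9) True
hit False w 0.0347 t 4.1667 F [-1.2  0.1 13.9] [ 4.23424751e-01 -4.08009294e-04  1.44230411e-02]
lifted w 0.0343 F [-0.92  0.57 -1.49]
```

View pics/s1.png

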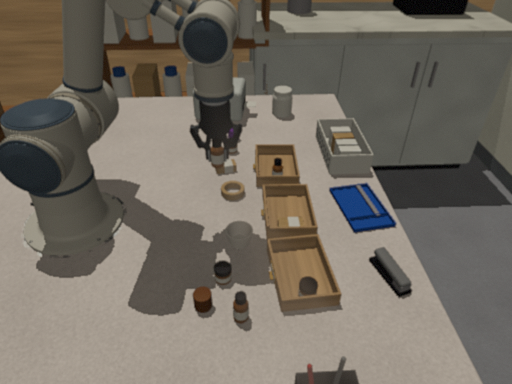

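The bottle is held upright below the fingers at (217,155), with an opening of 34 mm against its 36 mm body. I'll place it now.

```bash
python3 - <<'E'
from bench import arm
from h import *
x,y,a=slot("bottles",.052)
place(arm,x,y,a,.020)
arm.move_pose([.468,-.351,.2],q(30))
for n in("side","top"):
    d=arm.read_camera(n);cv2.imwrite(f"pics/{n}2.png",cv2.resize(d["frame"][100:340,80:400] if n=="side" else d["frame"][110:260,80:420],None,fx=2.3,fy=2.3))
print(arm.read_t())
E
```

```text
tcp err [-0.0002 -0.0012 -0.0001] w 0.0342
touch True [0.61273759 0.28739011 0.02050537] [-1.9 -0.1  8.4]
t 10.375
12.8083
```

View pics/side2.png

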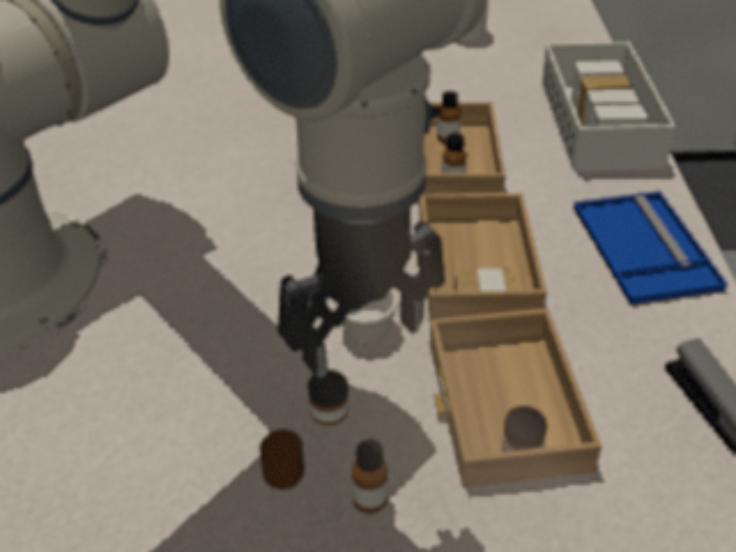

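View pics/top2.png

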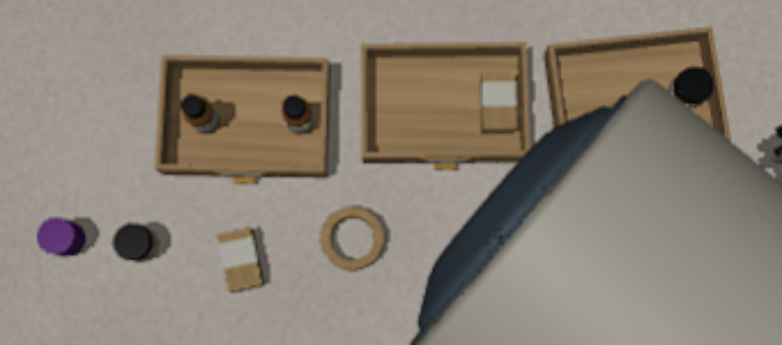

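The first bottle stands in its drawer, at (195,110) in the top crop. Next is the second bottle.

```bash
python3 - <<'E'
from bench import arm
from h import *
pick(arm,.468,-.351,30,.014)
x,y,a=slot("bottles",-.004)
place(arm,x,y,a,.020)
arm.move_pose([.460,.362,.2],q(0))
for n in("side","top"):
    d=arm.read_camera(n);cv2.imwrite(f"pics/{n}3.png",cv2.resize(d["frame"][100:340,80:400] if n=="side" else d["frame"][110:260,80:420],None,fx=2.3,fy=2.3))
E
```

```text
hit False w 0.0343 t 15.05 F [-0.8  0.4  7.7] [ 0.46816536 -0.35113787  0.01454488]
lifted w 0.0346 F [ 0.65 -0.54 -1.87]
tcp err [ 0.0002 -0.0008 -0.0001] w 0.0349
touch True [0.61117422 0.23145249 0.02053787] [-2.3  0.3  8.8]
t 22.0583
```

View pics/side3.png

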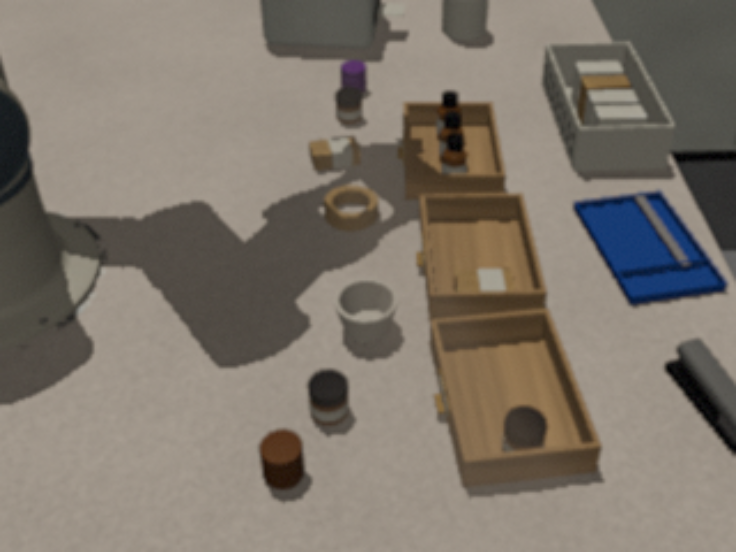

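View pics/top3.png

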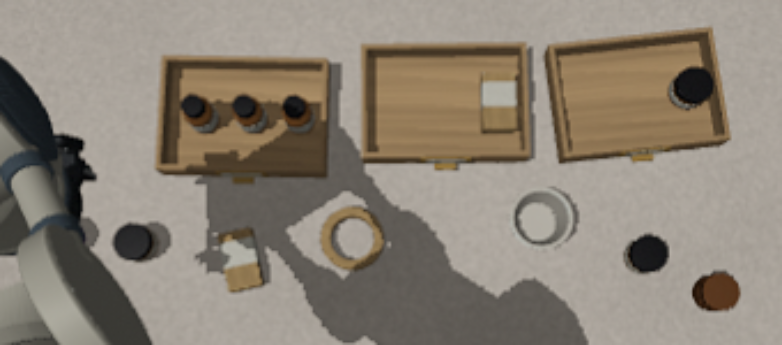

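Both bottles are standing, but the gripper isn't where I expected it over the jar. I'll check before moving.

```bash
python3 - <<'E'
from bench import arm
from h import *
print(arm.read_ee_pos(),arm.read_joints(),arm.read_joint_vel(),arm.read_t(),q(0),arm.read_orientation())
for n in("side","top"):
    d=arm.read_camera(n);cv2.imwrite(f"pics/{n}3b.png",d["frame"])
    print(proj(d,[.46,.362,.2]))
E
```

```text
[0.46080001 0.36136893 0.19949137] [ 5.63184886e-01  4.70926775e-01  1.48490625e+00 -1.73806274e-04
  1.18631787e+00  5.64359018e-01] [-0.0066822  -0.0015105  -0.00217264  0.00196576 -0.00013551  0.0003141 ] 22.975 [0.70710678 0.70710678 0.         0.        ] [ 7.07498697e-01  7.06714589e-01 -2.89999316e-04  1.72242939e-05]
[230.36276081 100.93844465]
[118.20991688 207.70858716]
```

View pics/side3b.png

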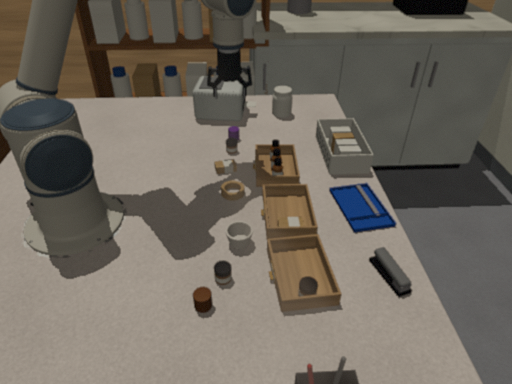

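View pics/top3b.png

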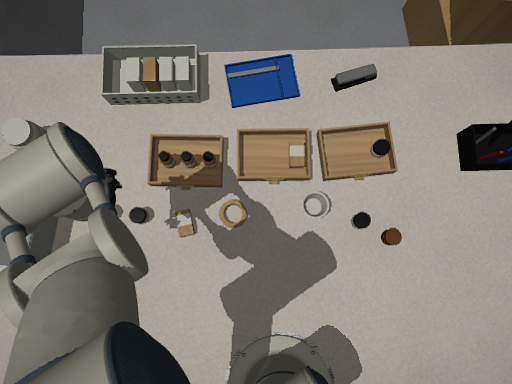

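The gripper was right over the jar; my crop had cut it off (side view (230,90), predicted (230,101)). The three bottles stand at (166,157), (187,157) and (208,157). Now the jars.

```bash
python3 - <<'E'
from bench import arm
from h import *
pick(arm,.4605,.362,0,.010)
x,y,a=slot("jars",.054)
place(arm,x,y,a,.016)
arm.move_pose([.4294,-.2355,.2],q(0))
for n in("side","top"):
    d=arm.read_camera(n);cv2.imwrite(f"pics/{n}4.png",d["frame"])
E
```

```text
hit False w 0.0425 t 25.2833 F [-2.4 -0.7  9.3] [0.46065332 0.36212393 0.01063573]
lifted w 0.0427 F [ 0.13 -0.3  -1.62]
tcp err [ 0.0001  0.001  -0.    ] w 0.0423
touch True [ 0.61813241 -0.18161154  0.01661183] [-0.5  0.1  7.2]
t 32.1667
```

View pics/side4.png

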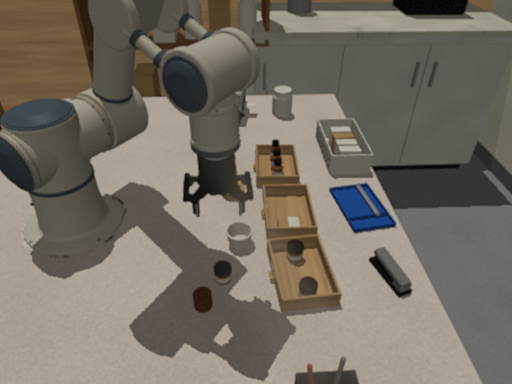

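View pics/top4.png

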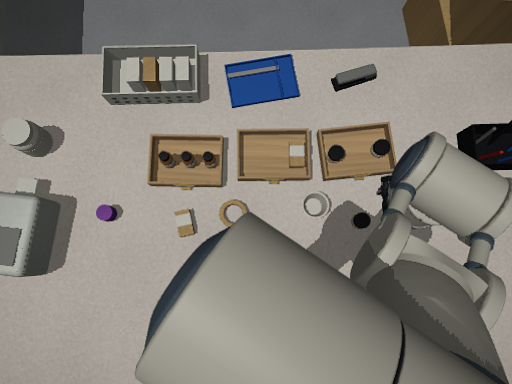

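The first jar stands at (336,153) in the jar drawer. Second jar next, then the carton.

```bash
python3 - <<'E'
from bench import arm
from h import *
pick(arm,.4294,-.2355,0,.010)
x,y,a=slot("jars",-.006)
place(arm,x,y,a,.016)
arm.move_pose([.4372,.2415,.2],q(102.6))
for n in("side","top"):
    d=arm.read_camera(n);cv2.imwrite(f"pics/{n}5.png",d["frame"])
E
```

```text
hit False w 0.0425 t 35.2833 F [-1.2  0.6 11.6] [ 0.42953294 -0.23561597  0.01054292]
lifted w 0.0424 F [ 0.05 -0.44 -1.07]
tcp err [-0.0009  0.0003 -0.0017] w 0.0424
touch True [ 0.62329212 -0.24133061  0.01662299] [-0.7  0.1  7.4]
t 40.9333
```

View pics/side5.png

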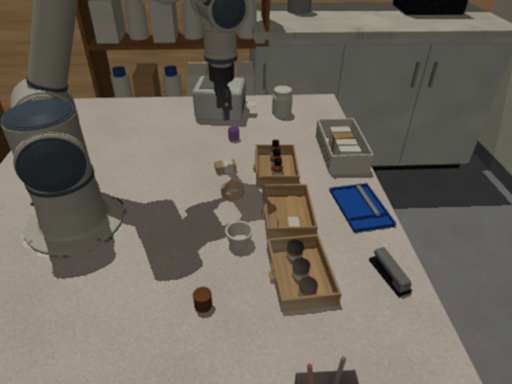

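View pics/top5.png

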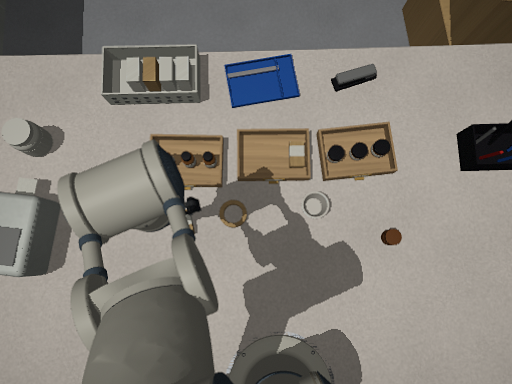

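Both jars stand in their drawer at (336,153) and (359,151). Now the carton.

```bash
python3 - <<'E'
from bench import arm
from h import *
pick(arm,.4372,.2415,102.6,.003)
for n in("side",):
    d=arm.read_camera(n);cv2.imwrite(f"pics/{n}6.png",cv2.resize(d["frame"][60:260,130:390],(780,600)))
E
```

```text
hit False w 0.0392 t 45.1917 F [-2.  -0.4  9.6] [0.43735884 0.24156756 0.00346471]
lifted w 0.0385 F [-0.3  -0.58 -0.45]
```

View pics/side6.png

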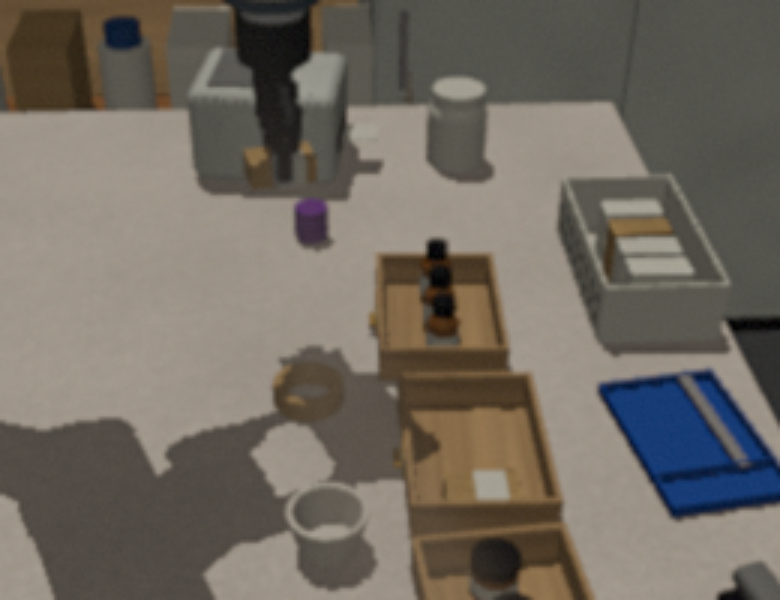

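The carton is held level at about (280,165) in the crop. I'll place it and then retreat.

```bash
python3 - <<'E'
from bench import arm
from h import *
x,y,a=slot("cartons",.024)
place(arm,x,y,a+90,.009)
arm.move_pose([.277,.56,.231],q(63.6)); arm.pause(.5)
T=arm.read_camera("top");S=arm.read_camera("side")
for n,d in(("top",T),("side",S)):
    np.savez(n+"7.npz",**d); cv2.imwrite(f"pics/{n}7.png",cv2.resize(d["frame"][120:255,90:420],(800,327),interpolation=cv2.INTER_CUBIC) if n=="top" else cv2.resize(d["frame"][110:330,170:370],(545,600),interpolation=cv2.INTER_CUBIC))
dark=np.uint8(T["frame"].max(2)<50)*255
for n,pt,z,e in[("b1",(166,157),.084,slot("bottles",.052)),("b2",(187,157),.084,slot("bottles",-.004)),("j1",(336,153),.05,slot("jars",.054)),("j2",(359,151),.05,slot("jars",-.006))]:
    c,st,m=blob(dark,pt,10);print(n,plane(T,c,z)[0].round(4),np.round(e[:2],4))
print(plane(T,[[317,204],[234,213]],.04).round(3),arm.read_t(),arm.read_contact_force())
E
```

```text
tcp err [-0.0007  0.0011 -0.0003] w 0.0386
touch True [0.62041612 0.0182872  0.00948684] [-1.6  1.   9.3]
t 51.325
b1 [0.609  0.2843 0.084 ] [0.613  0.2875]
b2 [0.6073 0.2264 0.084 ] [0.6114 0.2315]
j1 [ 0.6146 -0.1769  0.05  ] [ 0.6184 -0.1817]
j2 [ 0.62   -0.2407  0.05  ] [ 0.6235 -0.2415]
[[ 0.476 -0.12   0.04 ]
 [ 0.458  0.105  0.04 ]] 54.2167 [0.08163476 1.18887011 0.36096993]
```

View pics/side7.png

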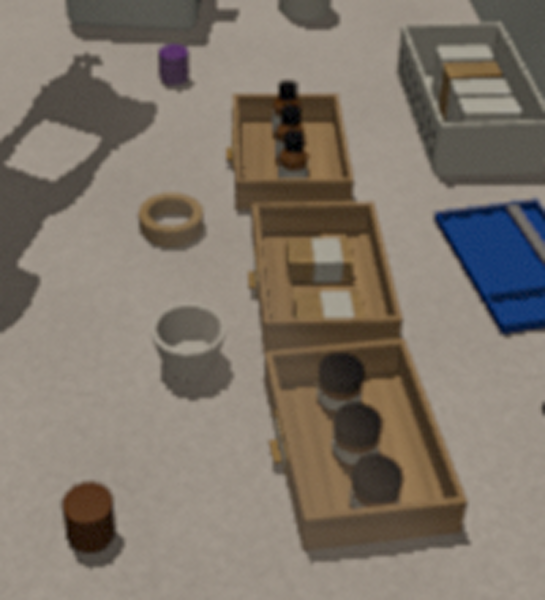

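View pics/top7.png

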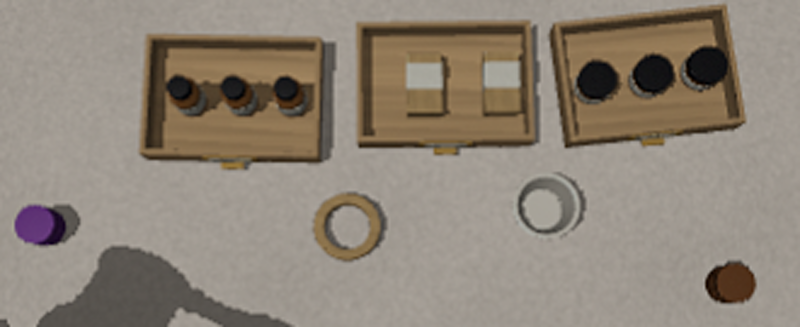

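The top view shows bottles at (183,92) and (236,92), the carton flat at (425,83), and jars at (597,80) and (652,75). I'll check numerically that the bystanders haven't moved, then hand in.

```bash
python3 - <<'E'
from bench import arm
from h import *
A=np.load("top0.npz")["frame"];B=np.load("top7.npz")["frame"]
for n,(x,y) in dict(mortar=(317,204),tape=(234,213),purple=(106,213),brown=(391,237)).items():
    d=cv2.absdiff(A[y-19:y+19,x-19:x+19],B[y-19:y+19,x-19:x+19]).max(2);print(n,(d>40).sum())
arm.job_done();print(arm.read_t())
E
```

```text
mortar 0
tape 0
purple 0
brown 0
the job is handed in; nothing more can be done
the job is handed in; nothing more can be done
```

All five items are put away and the job is handed in, at about 54 s of the 125 s allowed. I went in the order asked: both amber bottles standing, both black-lid jars standing, then the carton laid flat, each in the drawer with its own kind.

- **Final pictures:** both views show the bottles and jars upright and the carton flat, all inside the drawer walls. Each placing stopped on contact with the drawer floor.
- **Left alone:** the areas around the mortar, tape roll, purple jar and brown jar show no difference between the first and last top pictures.
- **One disagreement:** camera positions of the placed bottles and jars were 4–7 mm off my targets. The black-cap mask also takes in the side of the cap, which likely explains part of this. The offset doesn't affect the result.

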